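# Stow the anchor nut plate and shut the slide-top box

## Task

Set the anchor nut plate (the steel plate with the raised hexagonal nut) down flat, nut uppermost, on the floor of the open slide-top box, without letting it drop in. Then slide the box's lid shut, over the small ridge near the closed end and fully home, and keep it pressed firmly up against the end stop (the two stop screws) for about a second before you let go. Push with feeling: the screws are set differently each time, so feel for them and never ram the lid into them, and leave everything else on the bench where it is.

Things in the scene. Friction and masses are not known exactly. Their poses are not given: they have to be found in the camera images.
- slidebox: Fixed wooden slide-top box 280 x 144 x 46.5 mm, y from -130 to 150. Origin on the bench; y runs along the lid channel to the closed end, z up. Floor top z = 4; inside x -60..60, y -120..80, then a ledge (top z = 32) to y = 140. The lid slides on the side walls (z = 34) under steel lips (z 43.5 to 46.5) at |x| over 60. The -y end is low and lets the lid pass.
- ridge_crest (a point): Middle of the crest of the ridge on the ledge: steel roof shape 60 mm wide across the channel, 25 degree slopes, 12.8 mm long, standing 3 mm above the lid's sliding plane (box y = 91, z = 37 mm); sprung, gives way downwards. The lid's leading edge meets it at box y = 85; the push is 8 to 17 N at most, then falls away once that edge is at y = 108. Elsewhere the lid slides with 0.5 to 2 N.
- stop: End wall at the closed (+y) end, 144 x 10 mm, top z = 46.5; its inner face (box y = 140) is 5 mm to the -y side of this origin (on the bench). It carries the end stop: two steel stop screws, heads 8 mm across at x = -35 and 35, z = 38. They are set differently each time: their faces are at box y = 110 to 138, not reported. Rigid. 8 to 14 N seats the lid; over 20 N is ramming.
- lid: Loose flat wooden lid 268 (y) x 132 x 8 mm, 0.16 kg, started in the channel, open by 120 to 178 mm. Origin: middle of its underside; y points to its leading edge (y = 134), along the box's y. Home: leading edge on the stop screws, so origin at box y = -24 to 4, z = 34. Under it, 10 mm behind that edge, a groove 45 mm long, 4 mm deep clears the ridge at home. Play 1.5 mm up, 2 mm sideways.
- cleat (a point): Middle of the top of the wooden cleat on the lid, by which it is pushed or pinched: 14 mm thick along the lid's y, 60 mm wide in x, 22 mm high above the lid. At lid x = 0, y = -40, z = 30 mm. Behind it (-y) is bare lid for 87 mm.
- nutplate: Steel anchor nut plate: base 64 (x) x 36 (y) x 6 mm with a hexagonal nut on its middle, 26 mm across flats, from z = 6 to z = 25 mm; two of the flats face +y and -y. 0.19 kg. Origin: middle of its underside. It lies on the bench to the left or the right of the box.
- strap: Plain flat steel strap plate 70 x 36 x 6 mm without a nut, lying on the bench (the other side from the nut plate). Origin: middle of its underside. Leave alone.
- puller: Red enamel cotter-pin puller with a steel hook, 190 mm long along its x, 25 mm high, on the bench beyond the box. Leave alone.
- grommet0: Brass grommet, ring 30 mm across, 8 mm high. Leave alone.
- grommet1: Brass grommet, as the first. Leave alone.
- grommet2: Brass grommet, as the first. Leave alone.
- jar: Green glass jar of nylon spacers with a black cap, 66 mm across, 90 mm high. Origin: middle of its underside. Leave alone.
Mind the look-alikes: they are no part of the job. Several things look just like the nutplate: the one meant starts farthest to the robot's right.

How it is judged:
On the way, in this order (a step that is already met when the one before it is completed fails the run):
1. the anchor nut plate lies flat, nut uppermost, on the floor of the box and is released, the lid still open (x of nutplate in the frame of slidebox between -0.06 and 0.06 m and y of nutplate in the frame of slidebox between -0.12 and 0.08 m and z of nutplate in the frame of slidebox between 0.001 and 0.009 m and angle between nutplate's own z axis and vertical below 0.12 rad and contact force between the fingers and nutplate below 0.1 N and linear speed of nutplate below 0.02 m/s and y of lid in the frame of slidebox below -0.06 m), for 0.2 s.
2. the lid is over the ridge, home, and kept pressed against the end stop with more than 5 N for 0.3 s (y of lid in the frame of slidebox between -0.026 and 0.0065 m and z of lid in the frame of slidebox between 0.03 and 0.038 m and contact force between lid and stop above 5 N), for 0.3 s.
At the end, for the whole second after the job is handed in: The lid is home in its channel over the ridge, its leading edge in the stop screws' range (box y 108 to 140 mm; its origin -26 to 6.5 mm), the nut plate lies flat on the box's floor with its nut uppermost, and both are at rest and released (y of lid in the frame of slidebox between -0.026 and 0.0065 m and z of lid in the frame of slidebox between 0.03 and 0.038 m and x of nutplate in the frame of slidebox between -0.06 and 0.06 m and y of nutplate in the frame of slidebox between -0.12 and 0.08 m and z of nutplate in the frame of slidebox between 0.001 and 0.009 m and angle between nutplate's own z axis and vertical below 0.12 rad and linear speed of each of lid, nutplate below 0.01 m/s); the robot touches nothing.
It fails at once if the lid is rammed or pressed into the end stop with more than 20 N (contact force between lid and stop above 20 N).
It fails at once if the nut plate is dropped into the box (falls at more than 0.5 m/s inside it, about a 13 mm free fall) (x of nutplate in the frame of slidebox between -0.06 and 0.06 m and y of nutplate in the frame of slidebox between -0.12 and 0.08 m and z of nutplate in the frame of slidebox below 0.04 m and linear speed of nutplate above 0.5 m/s).
It fails at once if a bystander (strap plate, puller, grommet or jar) is moved by more than 25 mm (distance of any of strap, puller, grommet0, grommet1, grommet2, jar from where it was at the start of the episode above 0.025 m).
It also fails if it takes over 72 s, if anything falls off the work surface, if the arm or the gripper's body presses on something with over 40 N, if the wrist force passes 120 N, or if a joint passes its speed limit or range.

## Robot

A 7-joint arm with a two-finger parallel gripper is mounted at the origin on the work surface. World frame = base frame: x ahead of the robot, y to its left, z up, the work surface at z = 0. Lengths are in m, angles in rad, forces in N, time in s.
With the tool pointing down it reaches from about 0.35 to 0.9 m from the base axis. Payload 8.1 kg.
Tool frame: the origin (TCP) lies between the finger pads; the fingertips stand manip.tip_extent ahead of it and the grasp point (between the pads) is the TCP (manip.tip_extent is the distance from the TCP to the fingertips, in m); y points along the fingers, z is the direction in which the jaws open and shut, and the axes are right-handed (so a half turn about y gives the same grasp; the last joint's range is limited). The gripper opens to 92 mm and grips with 3 to 60 N. Pads are 19 mm wide; open, the fingers measure 130 mm over their backs; the gripper's body (75 mm by 190 mm) begins 47 mm behind the grasp point.
Start: joints at [-1.286, 0.434, 0.025, 1.573, -0.012, 1.134, -0.075], TCP at [0.236, 0.579, 0.21] pointing down, gripper open.
Joint ranges: [-2.62, 2.62], [-0.44, 2.09], [-1.27, 1.32], [0.08, 2.57], [-1.32, 4.46], [0.12, 2], [-2.74, 2.74]. Speed limits (rad/s): [2.22, 2.22, 3.01, 3.01, 3.14, 3.14, 3.14].

## Interface

Orientations are given as a unit quaternion [x, y, z, w].
In Python, from plant import manip, viewer gives the robot as it stands. Calls block until the motion is done:
- manip.movep(position, orientation): joint-space move of the TCP to a pose.
- manip.line_to(position, attitude=None, v=0.15, threshold=None): straight line of the TCP; attitude=None keeps the orientation; v is the mean speed in m/s. With threshold (N) it stops when the force on the tool has changed by that much, and returns True; else False.
- manip.move_joints(angles): joint-space move.
- manip.gripper_to(opening): finger opening in m; the grip force is fixed at half the most; returns when the fingers have stopped.
- manip.pause(seconds).
- manip.inverse_kinematics(position, orientation): joint angles nearest the present ones, or None.
- manip.get_obs(): the state.
- viewer.get_image(name): name is "scene" or "side" or "wrist"; returns a dict with "image" (400x640x3 uint8, red, green, blue), "fx", "fy", "cx", "cy" (pixels), "k1" (the pictures are not rectified: a ray, as slopes to the right and down, at radius r is drawn at 1 + k1 r^2 times it, then the intrinsics apply), "rvec" (rotation vector, rad) and "tvec" (3), from world to camera coordinates, as OpenCV has them. Camera axes: x right, y down, z forward; pixel columns grow to the right and rows downward; lengths in m; the calibration is good to about 2 mm. A picture is of the moment at which its call begins. There is no depth.
A pose or a line that the arm cannot do raises manip.Unreachable and nothing moves.
- manip.finish_job(): hands the job in, once; it reports no verdict.
The state is a dict: "clock": time; "joint_pos": joint angles; "joint_velocities": joint speeds; "tau": joint torques, N m; "position": TCP position; "tool_rot": TCP orientation; "force": force on the tool from outside, world axes, zero at the start; "moment": the same for the moment, N m; "grip_width": finger opening in m.
Only numpy, scipy, OpenCV 4.12 (cv2) and the standard library are available. Lean on these libraries where they do the work, as an engineer would, in place of code of your own. Each camera call takes 0.05 s, during which the arm holds its last target.

## Working session

There is one attempt and no reset: what is moved stays moved. The work goes in short steps, each a Python script; the robot and the scene stay as the last script left them, time stands still between calls to the robot, and variables do not carry over. Pictures are saved under pics/ and viewed, and the job is handed in when it is done.

```bash
ls; mkdir -p pics
python3 - <<'E'
from plant import manip, viewer
import cv2
o=manip.get_obs();print(o, manip.tip_extent)
for n in ["scene","side","wrist"]:
    d=viewer.get_image(n);cv2.imwrite(f"pics/{n}0.png",d["image"][:,:,::-1]);print(n,{k:v for k,v in d.items() if k!="image"})
E
```

```text
pics
{'clock': 0.0, 'joint_pos': array([-1.28564757,  0.43522388,  0.02499706,  1.57409449, -0.01160065,
        1.13401638, -0.07510712]), 'joint_velocities': array([ 1.11977895e-05,  9.57637144e-04,  7.84513699e-04, -1.71513302e-03,
        2.69690943e-04,  5.70424754e-05, -1.28663900e-04]), 'tau': array([ 7.37540031e-04, -6.67849302e+01,  9.85478573e-01, -3.14454246e+01,
       -6.05546334e-02,  4.30577353e-02,  1.70565631e-04]), 'position': array([0.23617869, 0.57806934, 0.20884574]), 'tool_rot': array([ 0.69441424, -0.1363218 ,  0.13621221, -0.69329032]), 'force': array([-0.69546346,  0.48309382, -0.78034847]), 'moment': array([ 0.01035694,  0.01864825, -0.00779724]), 'grip_width': 0.09167610874140825} 0.019
scene {'fx': 432.7054720213141, 'fy': 432.7054720213141, 'cx': 320.4323213658006, 'cy': 200.19764854635878, 'k1': -0.09664797530346649, 'rvec': array([ 2.30909409,  1.00693628, -0.35729424]), 'tvec': array([-0.38001752, -0.27611278,  1.35260759])}
side {'fx': 387.37267447857874, 'fy': 387.37267447857874, 'cx': 321.1994838848878, 'cy': 198.27692036647767, 'k1': -0.04830259804128236, 'rvec': array([ 0.28448004, -2.66919657,  1.42277596]), 'tvec': array([0.54646755, 0.11730156, 0.8380452 ])}
wrist {'fx': 299.4359223862632, 'fy': 299.4359223862632, 'cx': 319.24111657466545, 'cy': 199.31335226612407, 'k1': 0.0018580510877360694, 'rvec': array([-2.39997842, -1.61408947, -0.23327659]), 'tvec': array([-0.62384295, -0.03540842,  0.39136472])}
```

View pics/scene0.png

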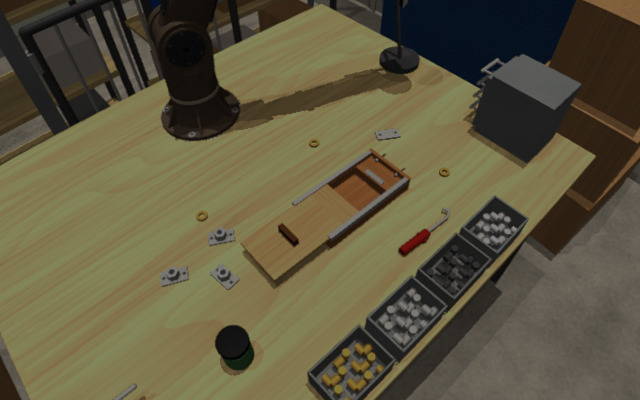

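View pics/side0.png

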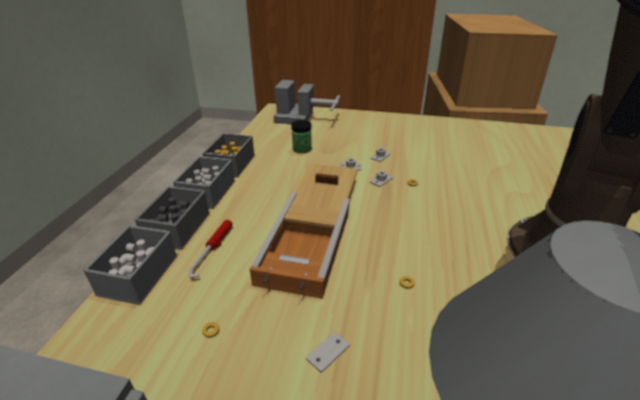

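View pics/wrist0.png

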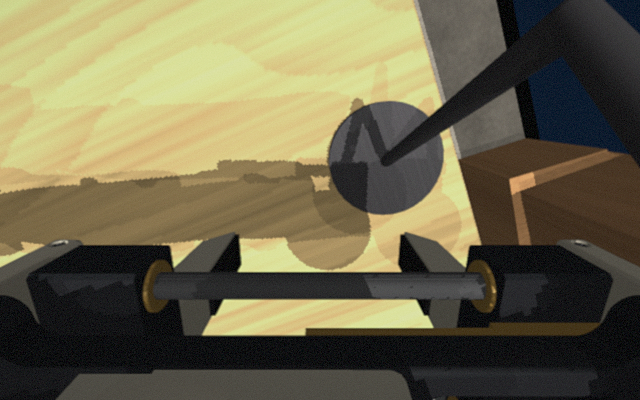

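```bash
cat > h.py <<'E'
import numpy as np, cv2
from plant import manip, viewer
from scipy.spatial.transform import Rotation as R
def K(d): return np.array([[d["fx"],0,d["cx"]],[0,d["fy"],d["cy"]],[0,0,1.]]), np.array([d["k1"],0,0,0,0.])
def pt(d,uv,z):
    k,dist=K(d); n=cv2.undistortPoints(np.array(uv,float).reshape(-1,1,2),k,dist).reshape(-1,2)
    Rm=cv2.Rodrigues(d["rvec"])[0]; c=-Rm.T@d["tvec"]
    r=np.c_[n,np.ones(len(n))]@Rm
    return c+r*((z-c[2])/r[:,2])[:,None]
def proj(d,P):
    k,dist=K(d); return cv2.projectPoints(np.array(P,float).reshape(-1,1,3),d["rvec"],d["tvec"],k,dist)[0].reshape(-1,2)
def save(n,im): cv2.imwrite(f"pics/{n}.png",im[:,:,::-1])
def down(yaw):  # tool y down, tool z (jaw dir) at world yaw
    z=np.array([np.cos(yaw),np.sin(yaw),0]);y=np.array([0,0,-1.]);return R.from_matrix(np.c_[np.cross(y,z),y,z]).as_quat()
E
python3 - <<'E'
from h import *
s=viewer.get_image("scene"); d=viewer.get_image("side")
print("scene plates",pt(s,[(221,238),(174,276),(224,276)],0.006).round(3))
print("side plates",pt(d,[(350,164),(380,155),(381,180)],0.006).round(3))
print("box end scene",pt(s,[(371,151),(410,183),(330,241)],0.0465).round(3))
for n,im,(x0,y0,x1,y1) in [("c1",s,(150,190,350,310)),("c2",s,(280,120,440,250)),("c3",d,(240,140,420,300))]:
    save(n,cv2.resize(im["image"][y0:y1,x0:x1],None,fx=4 if n!="c2" else 4,fy=4,interpolation=cv2.INTER_CUBIC)[:600,:800])
E
```

```text
scene plates [[ 0.439 -0.221  0.006]
 [ 0.451 -0.363  0.006]
 [ 0.53  -0.276  0.006]]
side plates [[ 0.532 -0.281  0.006]
 [ 0.45  -0.358  0.006]
 [ 0.433 -0.208  0.006]]
box end scene [[ 0.513  0.232  0.046]
 [ 0.659  0.222  0.046]
 [ 0.646 -0.048  0.046]]
```

View pics/c1.png

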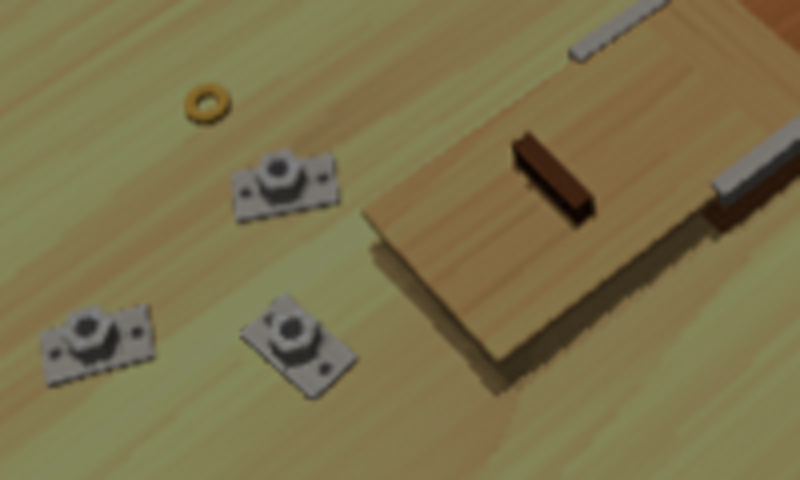

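View pics/c2.png

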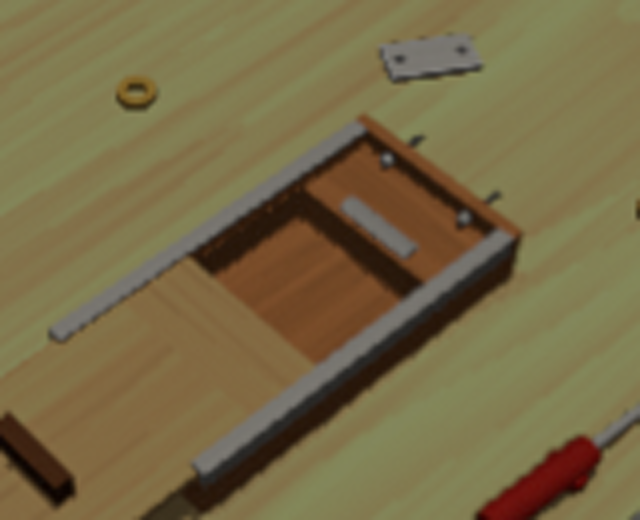

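View pics/c3.png

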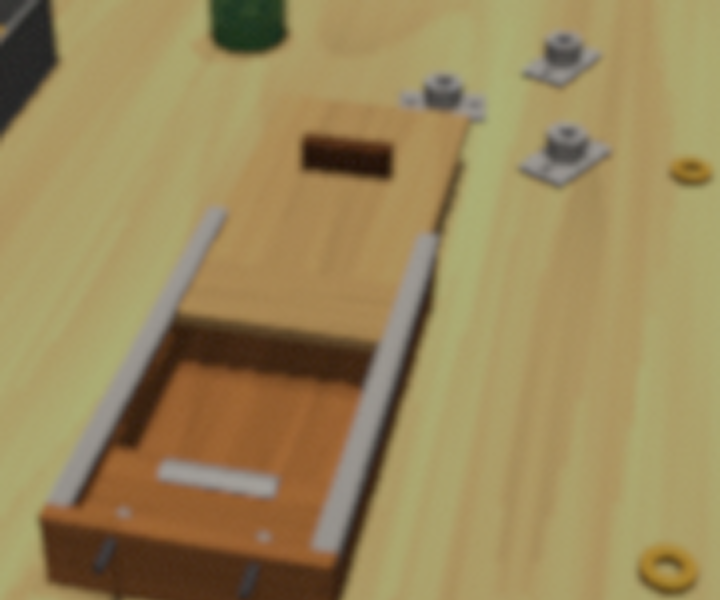

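Run:
```python
from h import *
s=viewer.get_image("scene"); d=viewer.get_image("side")
c=lambda u,v,x0,y0:(x0+u/4,y0+v/4)
P=pt(s,[c(48,386,150,190),c(155,358,150,190)],0.003);print(P.round(4)); e=P[1]-P[0];print("plate long yaw",np.degrees(np.arctan2(e[1],e[0])),np.linalg.norm(e))
B=pt(s,[c(362,116,280,120),c(521,236,280,120),c(514,226,280,120),c(52,332,280,120),c(197,468,280,120)],0.0465);print(B.round(4))
B2=pt(d,[c(44,515,240,140),c(335,562,240,140),c(220,208,240,140),c(436,235,240,140)],0.0465);print("side",B2.round(4))
L=pt(s,[c(188,258,280,120),c(318,362,280,120)],0.042);print("lid edge",L.round(4))
L=pt(s,[c(530,135,150,190),c(595,205,150,190)],0.064);print("cleat",L.round(4))
S=pt(s,[c(387,160,280,120),c(464,218,280,120)],0.038);print("screw",S.round(4))
Rm=cv2.Rodrigues(viewer.get_image("wrist")["rvec"])[0];w=viewer.get_image("wrist");print("wristcam",-Rm.T@w["tvec"],Rm[2], Rm[0])
for yaw in (np.pi/2,-np.pi/2,1.3,-1.84,0,np.pi): print(yaw,manip.inverse_kinematics([.45,-.36,.2],down(yaw)),manip.inverse_kinematics([.58,.1,.15],down(yaw)))
```

```text
[[ 0.4534 -0.3983  0.003 ]
 [ 0.4803 -0.3417  0.003 ]]
plate long yaw 64.52893935638241 0.06268076045809164
[[ 0.5067  0.2369  0.0465]
 [ 0.6512  0.2333  0.0465]
 [ 0.6425  0.2365  0.0465]
 [ 0.5033 -0.0389  0.0465]
 [ 0.6371 -0.0419  0.0465]]
side [[ 0.6439  0.238   0.0465]
 [ 0.5024  0.2387  0.0465]
 [ 0.6336 -0.0383  0.0465]
 [ 0.4986 -0.0364  0.0465]]
lid edge [[0.5147 0.0659 0.042 ]
 [0.6297 0.0672 0.042 ]]
cleat [[ 0.5439 -0.1044  0.064 ]
 [ 0.6064 -0.1082  0.064 ]]
screw [[0.5415 0.2255 0.038 ]
 [0.6115 0.2243 0.038 ]]
wristcam [0.16383882 0.60761365 0.3850732 ] [ 0.26358265 -0.10741605 -0.95863756] [ 3.77273175e-01  9.26102019e-01 -3.70967073e-05]
1.5707963267948966 [-0.10026771  0.51068468  1.02088541  1.76142836 -0.47605385  1.14162697
  2.64018256] [-0.42562389  0.43281715  0.22906258  1.75356999 -0.11584621  0.96834029
  1.41959548]
-1.5707963267948966 [-0.12329815  0.53142307  1.0692352   1.76286317 -0.50714896  1.15520622
 -0.4691368 ] [-0.76043434  0.50234189  0.72797629  1.78120047 -0.38878328  1.00680805
 -1.45250671]
1.3 [-0.16967305  0.58694635  1.18042802  1.76564116 -0.58332418  1.19397422
  2.48035105] [-0.49447988  0.43869095  0.32662887  1.759561   -0.16593822  0.97032819
  1.19744732]
-1.84 [-0.16144595  0.57526483  1.15883349  1.76515964 -0.56802948  1.18553785
 -0.67540368] [-0.79866031  0.5198121   0.79194449  1.78405211 -0.42825498  1.01842348
 -1.68226606]
0 [-0.05072717  0.47533391  0.92591108  1.75822578 -0.41848514  1.11970613
  1.00944707] [-0.66793185  0.47079871  0.58178718  1.77400098 -0.30332946  0.98719923
  0.03304146]
3.141592653589793 [-0.16144595  0.57526483  1.15883349  1.76515964 -0.56802948  1.18553785
 -1.97699633] [ 0.41917599  0.6660351  -1.06542165  1.68070986  0.62539075  1.17712894
  2.33297575]
```

Run:
```python
from h import *
manip.movep([.45,-.36,.2],down(np.radians(-25.5)))
o=manip.get_obs();print(o["clock"],o["position"],o["joint_pos"],o["force"])
w=viewer.get_image("wrist");save("w1",w["image"]);np.save("w1.npy",w,allow_pickle=True)
print(proj(w,[[.45,-.36,.025]]))
```

```text
3.8083 [ 0.45058797 -0.35931732  0.19984255] [-0.15425192  0.56491141  1.13792751  1.7645155  -0.55406829  1.17817235
  0.70501715] [ 0.21950154  0.81952103 -0.29727497]
[[319.99353233 177.85240327]]
```

View pics/w1.png

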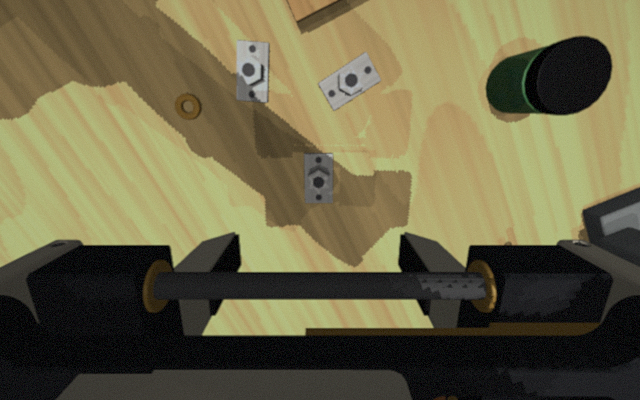

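Run:
```python
from h import *
w=np.load("w1.npy",allow_pickle=True).item()
im=w["image"].astype(np.uint8)[135:220,280:360]
hsv=cv2.cvtColor(im,cv2.COLOR_RGB2HSV)
m=((hsv[...,1]<50)).astype(np.uint8)*255
m=cv2.morphologyEx(m,cv2.MORPH_CLOSE,np.ones((7,7)))
cs=max(cv2.findContours(m,0,1)[0],key=cv2.contourArea)
r=cv2.minAreaRect(cs);b=cv2.boxPoints(r)+[280,135];print(b)
P=pt(w,b,.006);print(P.round(4),P.mean(0))
for i in range(2): e=P[i+1]-P[i];print(np.linalg.norm(e),np.degrees(np.arctan2(e[1],e[0])))
print("camera hex top",pt(w,[(318.5,181.5)],.025))
save("w1c",np.hstack([cv2.resize(im,None,fx=5,fy=5,interpolation=2),cv2.cvtColor(cv2.resize(m,None,fx=5,fy=5),cv2.COLOR_GRAY2RGB)]))
```

```text
[[304.00000191 152.99999619]
 [332.         152.99999619]
 [332.         201.99998474]
 [304.         201.99998474]]
[[ 0.4438 -0.3271  0.006 ]
 [ 0.4749 -0.3419  0.006 ]
 [ 0.4486 -0.3992  0.006 ]
 [ 0.416  -0.3837  0.006 ]] [ 0.44583603 -0.36299381  0.006     ]
0.034459487859833125 -25.348621971664485
0.06307619721246234 -114.65978429613936
camera hex top [[ 0.44646901 -0.36327394  0.025     ]]
```

View pics/w1c.png

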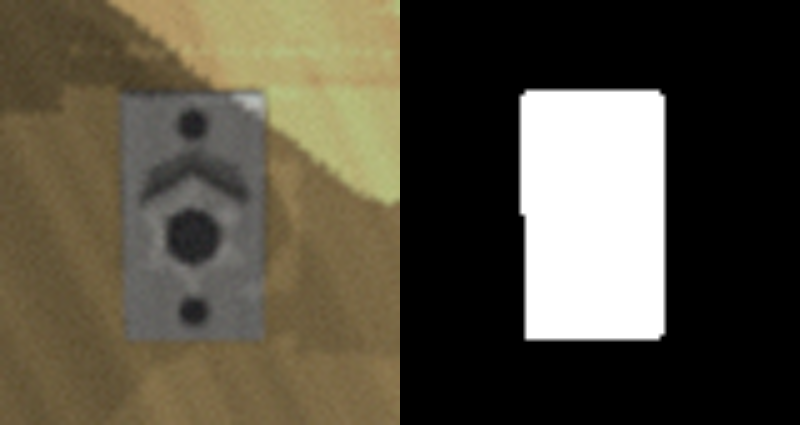

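Run:
```python
from h import *
q=down(np.radians(-25.0))
manip.line_to([.4465,-.363,.10],q,v=.15)
print(manip.line_to([.4465,-.363,.0285],q,v=.06,threshold=6))
o=manip.get_obs();print(o["clock"],o["position"],o["force"])
manip.gripper_to(0.02)
o=manip.get_obs();print(o["clock"],o["position"],o["force"],o["grip_width"])
```

```text
False
6.0167 [ 0.44669739 -0.36321337  0.02885667] [-0.40465706  0.41309576  0.21347181]
7.2333 [ 0.4465014  -0.36300642  0.02849369] [ 0.00211975 -0.24456137 -0.23662563] 0.01976469523785104
```

Run:
```python
from h import *
w=viewer.get_image("wrist");save("w2",w["image"]);s=viewer.get_image("scene");save("s2",cv2.resize(s["image"][190:310,120:280],None,fx=5,fy=5,interpolation=2))
print(proj(s,[[.4465,-.363,.0]]),manip.get_obs()["clock"])
```

```text
[[173.7688568  275.99036483]] 7.3333
```

View pics/w2.png

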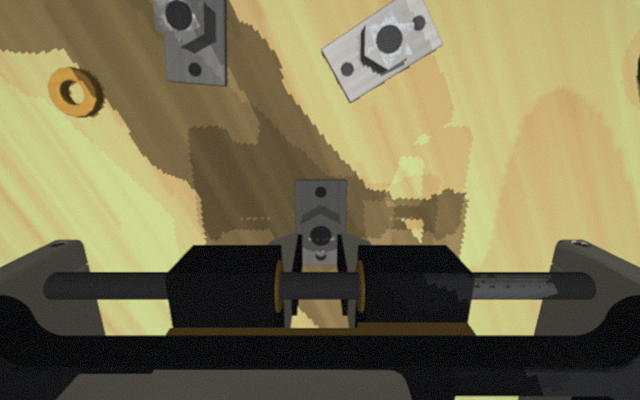

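View pics/s2.png

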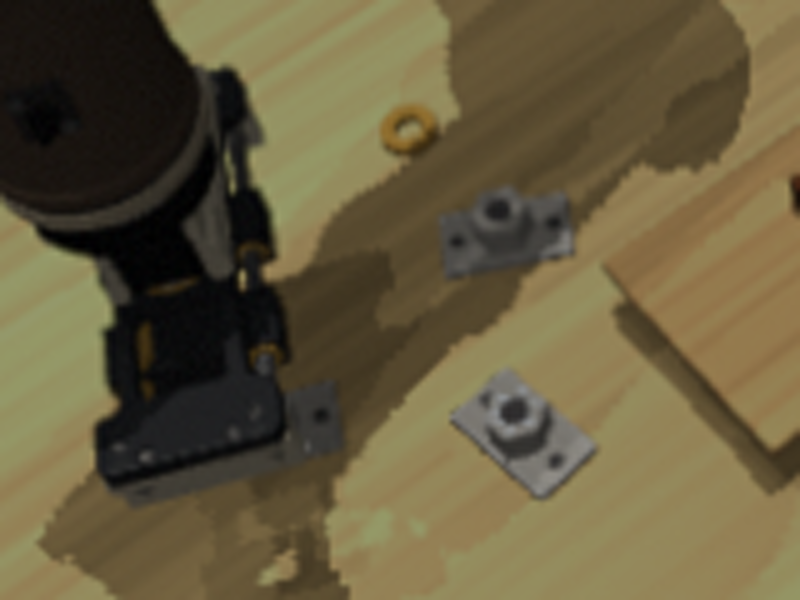

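Run:
```python
from h import *
w=viewer.get_image("wrist");o=manip.get_obs()
Rt=R.from_quat(o["tool_rot"]).as_matrix()
print(proj(w,[o["position"],o["position"]+.019*Rt[:,1],[.4465,-.363,.025],[.4465,-.363,.006]]), Rt.round(3))
print(pt(w,[(320,235)],.025),pt(w,[(295,180),(346,180)],.006),o["grip_width"])
save("w2c",cv2.resize(w["image"][160:340,240:400],None,fx=3.3,fy=3.3,interpolation=2))
```

```text
[[320.82424147 235.97288379]
 [320.70284121 224.98791887]
 [320.79980272 233.78978877]
 [320.68253227 223.16691559]] [[-0.423  0.     0.906]
 [-0.906  0.    -0.423]
 [-0.    -1.    -0.   ]]
[[ 0.44567519 -0.36354936  0.025     ]] [[ 0.44386065 -0.32732041  0.006     ]
 [ 0.47518406 -0.3418822   0.006     ]] 0.02000579834054342
```

View pics/w2c.png

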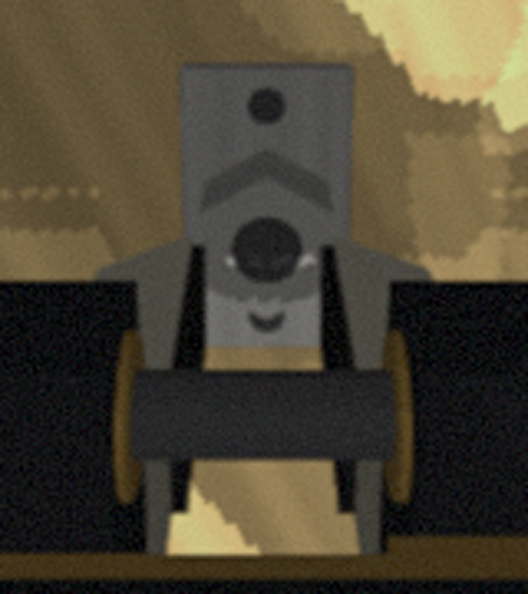

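Run:
```python
from h import *
manip.gripper_to(0.0)
o=manip.get_obs();print(o["clock"],o["position"],o["force"],o["grip_width"])
manip.line_to([.4465,-.363,.05],v=.05)
o=manip.get_obs();print(o["clock"],o["position"],o["force"],o["grip_width"])
w=viewer.get_image("wrist")
save("w3c",cv2.resize(w["image"][160:340,240:400],None,fx=3.3,fy=3.3,interpolation=2))
```

```text
7.925 [ 0.44649142 -0.36299799  0.02850458] [ 0.01795842  0.30642651 -0.06034086] 0.00022212397073907936
8.5083 [ 0.44665923 -0.36295936  0.05019521] [1.05479643 0.41457263 0.49917169] 0.00020115172982383589
```

View pics/w3c.png

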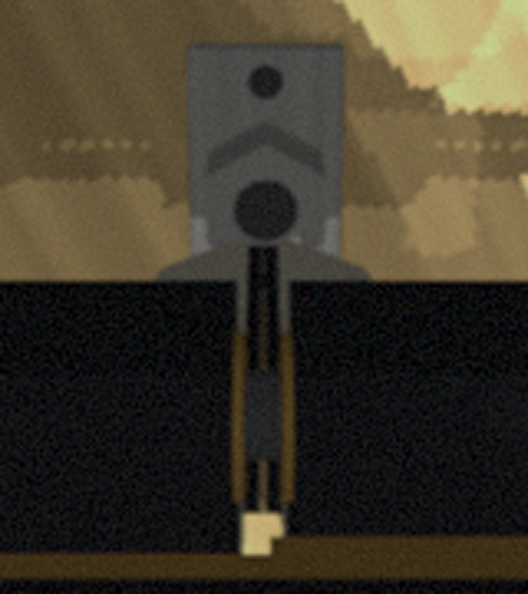

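Run:
```python
from h import *
o=manip.get_obs();p=o["position"]
for n,(x0,y0,x1,y1) in [("scene",(100,200,260,320)),("side",(300,100,460,220))]:
    d=viewer.get_image(n); im=d["image"].copy()
    print(n,proj(d,[p,p-[0,0,.019],[.4465,-.363,.025]]))
    save(n+"3c",cv2.resize(im[y0:y1,x0:x1],None,fx=5,fy=5,interpolation=2))
```

```text
scene [[167.62065283 265.49373317]
 [170.04182821 269.57284418]
 [170.71466618 270.8620279 ]]
side [[382.26298223 141.6116627 ]
 [381.75541251 147.2071192 ]
 [381.61212137 148.91645358]]
```

View pics/scene3c.png

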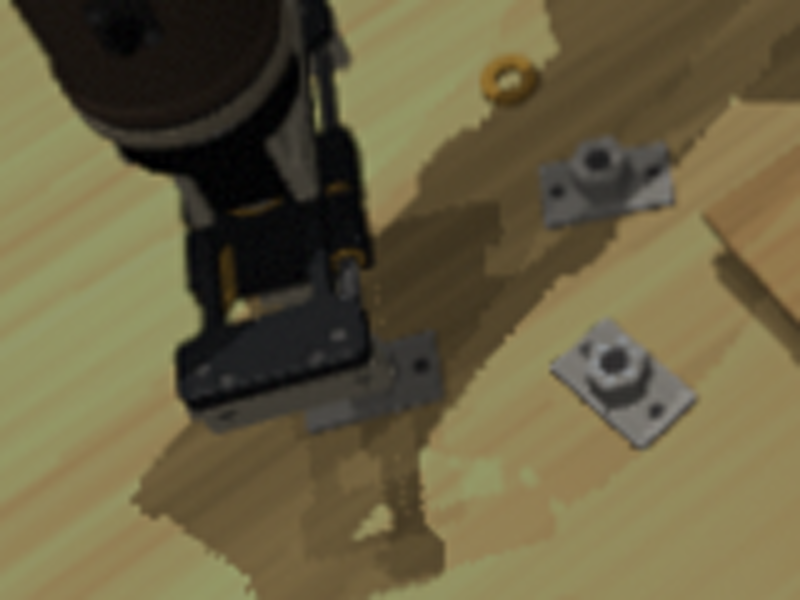

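View pics/side3c.png

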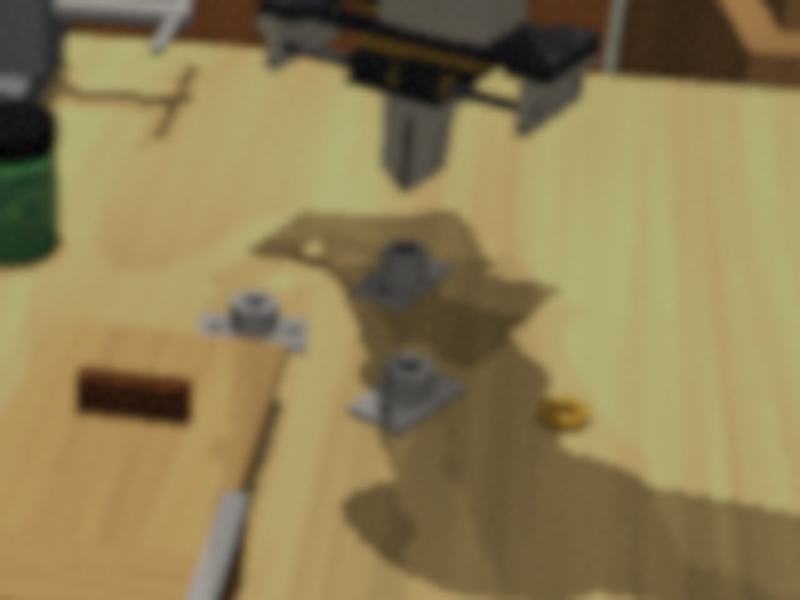

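Run:
```python
from h import *
o=manip.get_obs();p=o["position"];print(p)
Rt=R.from_quat(o["tool_rot"]).as_matrix()
w=viewer.get_image("wrist");d=viewer.get_image("side")
for dy in (.019,.01,0,-.01,-.015,-.02):
  for dx in (-.0095,0.0095):
    P=p+dy*Rt[:,1]+dx*Rt[:,0]; print(dy,dx,proj(w,[P]).round(1),proj(d,[P]).round(1))
```

```text
[ 0.44640052 -0.36282365  0.04978562]
0.019 -0.0095 [[320.7 212.1]] [[380.2 148.4]]
0.019 0.0095 [[320.7 237.6]] [[383.3 146.2]]
0.01 -0.0095 [[320.8 216.6]] [[380.5 145.7]]
0.01 0.0095 [[320.7 243. ]] [[383.6 143.5]]
0 -0.0095 [[320.9 222. ]] [[380.7 142.7]]
0 0.0095 [[320.8 249.6]] [[383.8 140.6]]
-0.01 -0.0095 [[321. 228.]] [[381.  139.8]]
-0.01 0.0095 [[320.9 256.9]] [[384.1 137.6]]
-0.015 -0.0095 [[321.  231.3]] [[381.1 138.2]]
-0.015 0.0095 [[320.9 260.9]] [[384.3 136.1]]
-0.02 -0.0095 [[321.  234.7]] [[381.3 136.7]]
-0.02 0.0095 [[320.9 265. ]] [[384.4 134.6]]
```

Run:
```python
from h import *
manip.gripper_to(0.06)
manip.line_to([.4465,-.363,.012],v=.08)
r=manip.line_to([.4465,-.363,-.028],v=.02,threshold=4)
o=manip.get_obs();print(r,o["clock"],o["position"],o["force"],o["grip_width"])
```

```text
True 11.7833 [ 0.44646349 -0.36299577 -0.01669476] [-1.27918707  0.42156275  7.03280399] 0.05993916850546658
```

Run:
```python
from h import *
manip.line_to([.4465,-.363,-.0075],v=.05)
manip.gripper_to(0.0)
o=manip.get_obs();print(o["clock"],o["position"],o["force"],o["grip_width"])
manip.line_to([.4465,-.363,.09],v=.1)
o=manip.get_obs();print(o["clock"],o["position"],o["force"],o["grip_width"])
w=viewer.get_image("wrist")
save("w4",w["image"])
s=viewer.get_image("scene");save("s4",s["image"])
d=viewer.get_image("side");save("d4",d["image"])
```

```text
12.7667 [ 0.44652204 -0.363038   -0.00756106] [ 0.91842174 -0.0285554  -1.52606499] 0.025649112460889887
13.8917 [ 0.4462478  -0.36260592  0.0893983 ] [ 0.98690593  0.4474793  -2.01198064] 0.025574143957864025
```

View pics/w4.png

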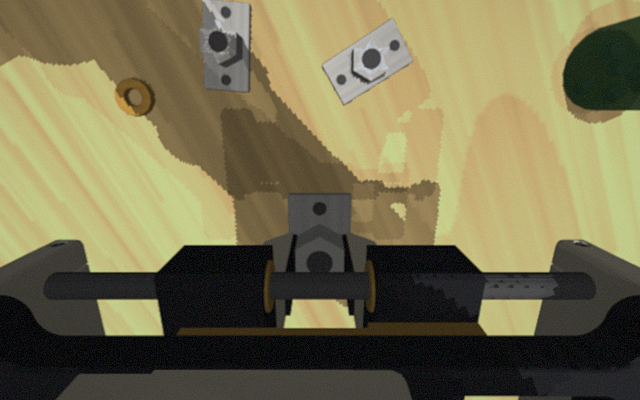

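View pics/d4.png

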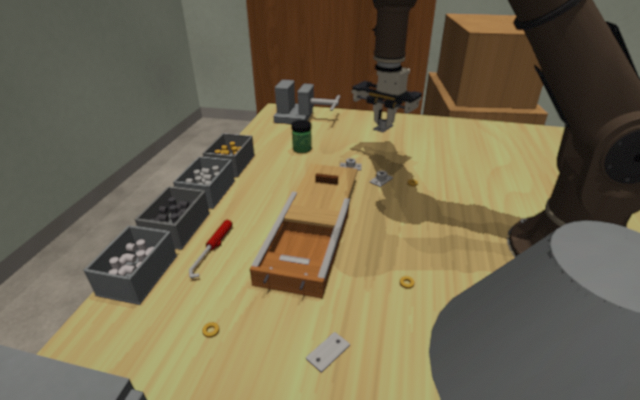

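Run:
```python
from h import *
q=down(np.radians(-1.6))
manip.line_to([.4465,-.363,.13],v=.2)
manip.movep([.5726,.117,.13],q)
manip.line_to([.5726,.117,.075],v=.1)
o=manip.get_obs();print(o["clock"],o["position"],o["force"],o["grip_width"],o["joint_pos"])
w=viewer.get_image("wrist");save("w5",w["image"]);np.save("w5.npy",w,allow_pickle=True)
d=viewer.get_image("side");save("d5",cv2.resize(d["image"][140:320,220:420],None,fx=3.3,fy=3.3,interpolation=2))
s=viewer.get_image("scene");save("s5",cv2.resize(s["image"][110:260,250:450],None,fx=4,fy=4,interpolation=2))
```

```text
16.9 [0.57290143 0.11667077 0.07523173] [ 0.01097373  0.28194575 -0.4306328 ] 0.025987708690656707 [-0.92197167  0.70383544  0.98531556  1.8743512  -0.71531854  0.96490724
  0.36389644]
```

View pics/w5.png

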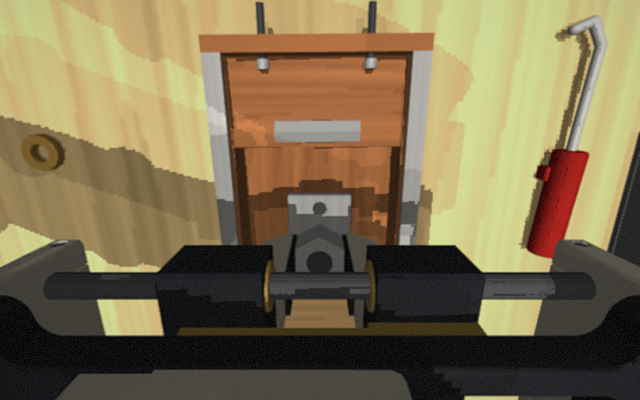

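View pics/d5.png

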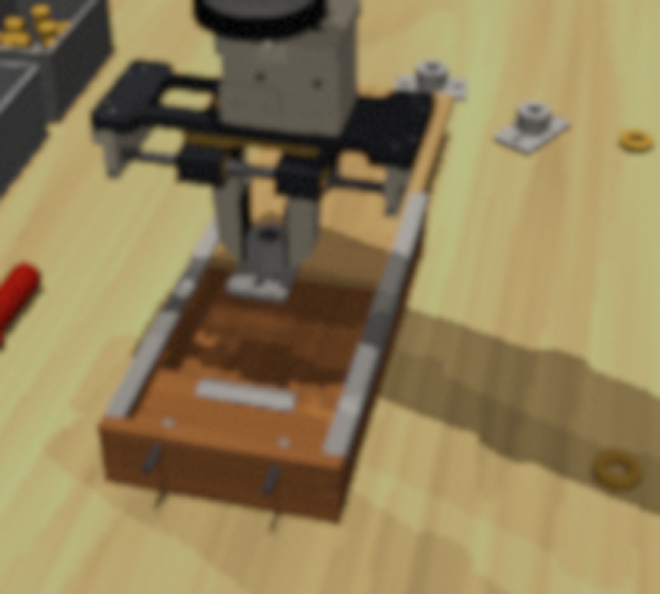

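View pics/s5.png

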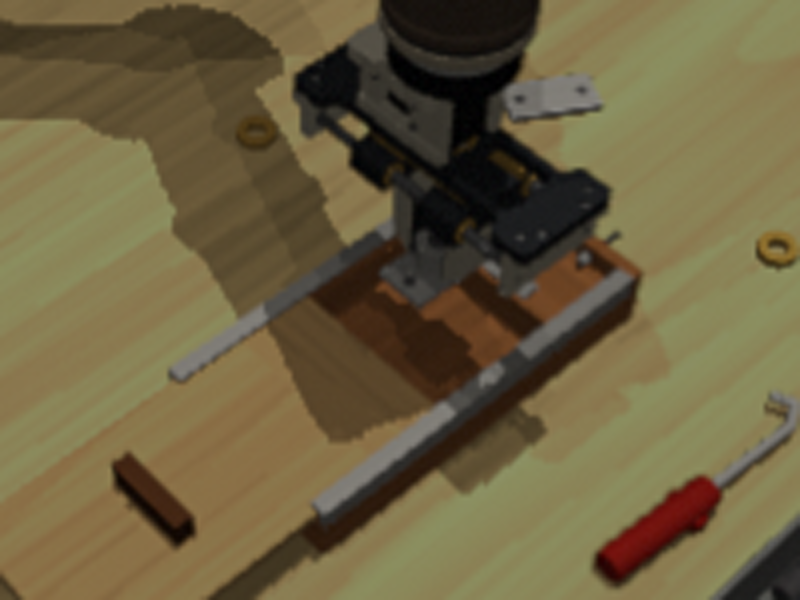

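Run:
```python
from h import *
w=np.load("w5.npy",allow_pickle=True).item()
print("outer top edge of endwall",pt(w,[(200,35),(434,33)],.0465).round(4))
print("inner edge",pt(w,[(222,51),(412,50)],.0465).round(4))
print("screw face",pt(w,[(263,70),(371,69)],.036).round(4))
print("ledge edge",pt(w,[(243,147),(400,146)],.032).round(4))
print("ridge crest",pt(w,[(275,131),(360,131)],.037).round(4))
print("lip inner",pt(w,[(222,55),(412,55),(243,240),(398,240)],.0465).round(4))
save("w5c",cv2.resize(w["image"][20:160,190:445],None,fx=3.1,fy=3.1,interpolation=2))
```

```text
outer top edge of endwall [[0.5021 0.2397 0.0465]
 [0.6451 0.2369 0.0465]]
inner edge [[0.5145 0.2305 0.0465]
 [0.6323 0.2279 0.0465]]
screw face [[0.5373 0.2203 0.036 ]
 [0.6088 0.2189 0.036 ]]
ledge edge [[0.5179 0.1697 0.032 ]
 [0.6316 0.1673 0.032 ]]
ridge crest [[0.5426 0.1806 0.037 ]
 [0.6019 0.179  0.037 ]]
lip inner [[0.5143 0.2282 0.0465]
 [0.6325 0.225  0.0465]
 [0.5148 0.103  0.0465]
 [0.6297 0.0999 0.0465]]
```

View pics/w5c.png

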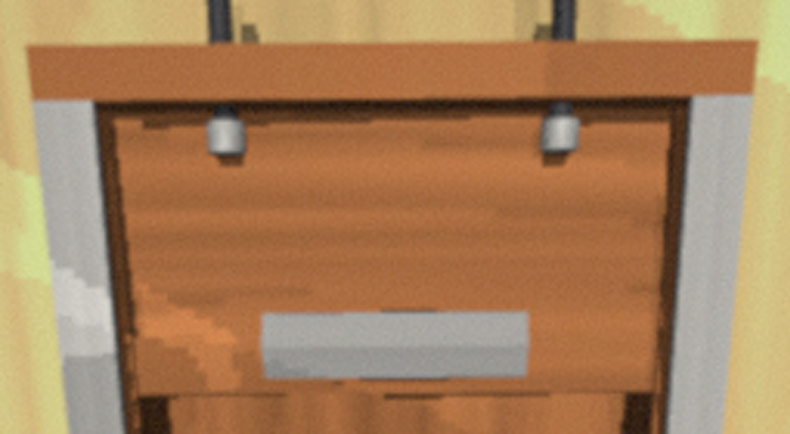

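Run:
```python
from h import *
q=down(np.radians(-1.4))
manip.line_to([.5728,.117,.012],q,v=.08)
r=manip.line_to([.5728,.117,-.009],q,v=.015,threshold=3)
o=manip.get_obs();print(r,o["clock"],o["position"],o["force"],o["grip_width"])
```

```text
True 18.975 [ 0.57276461  0.1170318  -0.00358014] [-0.537844   -0.0442856   6.67777222] 0.025385319562901548
```

Contact at exactly the expected height (-0.0036). Release and retreat.

Run:
```python
from h import *
manip.gripper_to(0.045)
manip.line_to([.5728,.117,.09],v=.12)
manip.movep([.574,-.02,.14],down(np.radians(-1.4)))
o=manip.get_obs();print(o["clock"],o["position"],o["force"],o["grip_width"])
w=viewer.get_image("wrist");save("w6",w["image"]);np.save("w6.npy",w,allow_pickle=True)
s=viewer.get_image("scene");save("s6",cv2.resize(s["image"][110:280,200:440],None,fx=3.3,fy=3.3,interpolation=2))
np.save("s6.npy",s,allow_pickle=True)
```

```text
21.1 [ 0.57372961 -0.02062421  0.13970048] [-0.03353748  0.65708784 -0.13351626] 0.04489906494330363
```

View pics/w6.png

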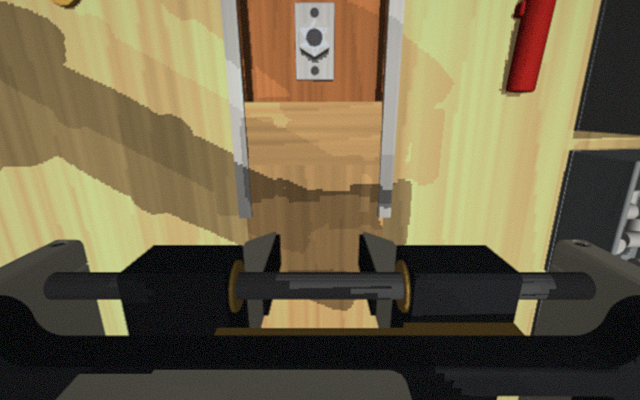

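View pics/s6.png

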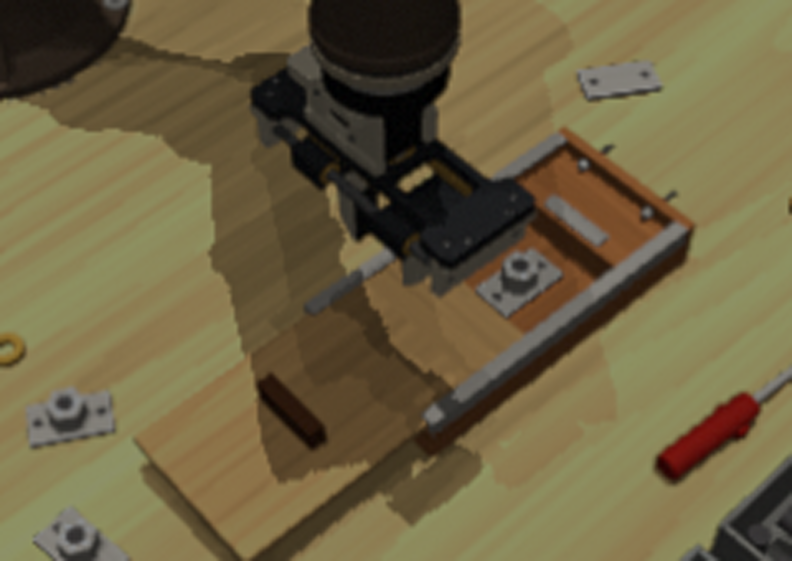

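Run:
```python
from h import *
w=np.load("w6.npy",allow_pickle=True).item();s=np.load("s6.npy",allow_pickle=True).item()
print("edge",pt(w,[(246,101.5),(383,101)],.042).round(4))
c=lambda u,v:(200+u/3.3,110+v/3.3)
print("cleat top L back,R back, R front, L front",pt(s,[c(260,383),c(312,440),c(325,432),c(273,374)],.064).round(4))
print("lid back corners",pt(s,[c(137,440),c(245,560)],.042).round(4))
```

```text
edge [[0.511  0.0653 0.042 ]
 [0.6299 0.0628 0.042 ]]
cleat top L back,R back, R front, L front [[ 0.543  -0.115   0.064 ]
 [ 0.6041 -0.1189  0.064 ]
 [ 0.6052 -0.1081  0.064 ]
 [ 0.5433 -0.1033  0.064 ]]
lid back corners [[ 0.5083 -0.2017  0.042 ]
 [ 0.6337 -0.2049  0.042 ]]
```

Run:
```python
from h import *
q=down(np.radians(-1.4))
manip.gripper_to(0.016)
manip.movep([.5715,-.15,.09],q)
r=manip.line_to([.5715,-.15,.0295],q,v=.06,threshold=5)
manip.pause(.15)
o=manip.get_obs();print(r,o["clock"],o["position"],o["force"],o["grip_width"])
w=viewer.get_image("wrist");save("w7",w["image"])
d=viewer.get_image("side");save("d7",cv2.resize(d["image"][120:300,240:440],None,fx=3.3,fy=3.3,interpolation=2))
```

```text
False 23.8083 [ 0.57177304 -0.15006474  0.02986559] [ 0.01048459 -0.15745955 -0.84468879] 0.015958078762478827
```

View pics/w7.png

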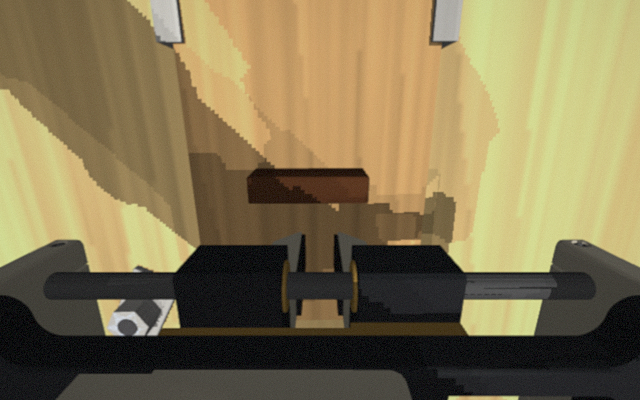

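View pics/d7.png

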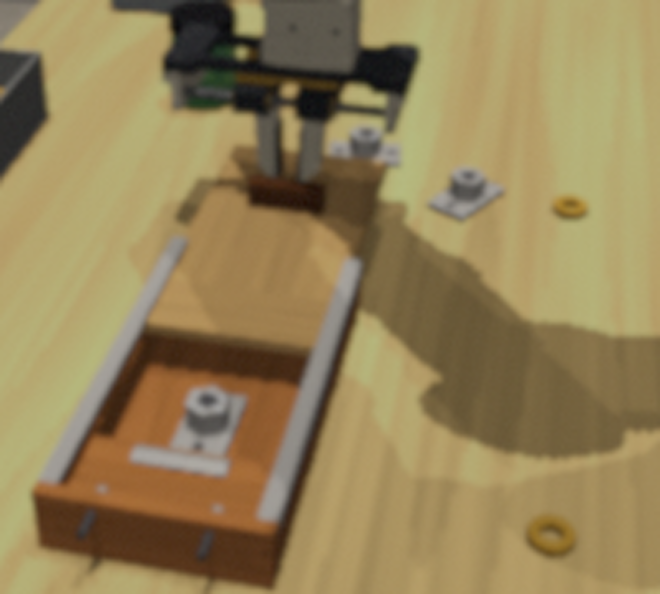

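Run:
```python
from h import *
w=viewer.get_image("wrist")
print("cleat back top/bottom",pt(w,[(248,180),(369,180)],.064).round(4),pt(w,[(249,202),(369,202)],.042).round(4))
print("lip ends",pt(w,[(160,43),(457,45)],.0465).round(4))
```

```text
cleat back top/bottom [[ 0.5371 -0.1045  0.064 ]
 [ 0.5956 -0.1059  0.064 ]] [[ 0.5311 -0.1222  0.042 ]
 [ 0.5995 -0.1238  0.042 ]]
lip ends [[ 0.4968 -0.0404  0.0465]
 [ 0.6391 -0.0446  0.0465]]
```

```bash
cat >> h.py <<'E'
def tgt(y,z=.0295): return [.567+.022*(y+.15),y,z]
def favg(n=4):
    f=[]
    for _ in range(n): f.append(manip.get_obs()["force"]); manip.pause(.02)
    return np.mean(f,0)
E
python3 - <<'E'
from h import *
q=down(np.radians(-1.3))
manip.line_to(tgt(-.145),q,v=.05)
manip.pause(.1);print("bias",favg())
r=manip.line_to(tgt(-.10),q,v=.025,threshold=2.5)
o=manip.get_obs();print("contact",r,o["clock"],o["position"],o["force"])
r=manip.line_to(tgt(-.024),q,v=.04,threshold=8)
o=manip.get_obs();print("push",r,o["clock"],o["position"],o["force"],favg())
w=viewer.get_image("wrist");save("w8",w["image"]);np.save("w8.npy",w,allow_pickle=True)
s=viewer.get_image("scene");save("s8",cv2.resize(s["image"][110:280,200:440],None,fx=3.3,fy=3.3,interpolation=2));np.save("s8.npy",s,allow_pickle=True)
E
```

```text
bias [0.02885441 0.1700437  0.20329461]
contact True 25.45 [ 0.56754282 -0.12031426  0.02932494] [-0.106722    0.59756331  0.00719006]
push False 28.025 [ 0.5697908  -0.02394936  0.029516  ] [ 0.28796547  0.82931568 -0.01530659] [ 0.21130939  0.16893876 -0.07094258]
```

View pics/w8.png

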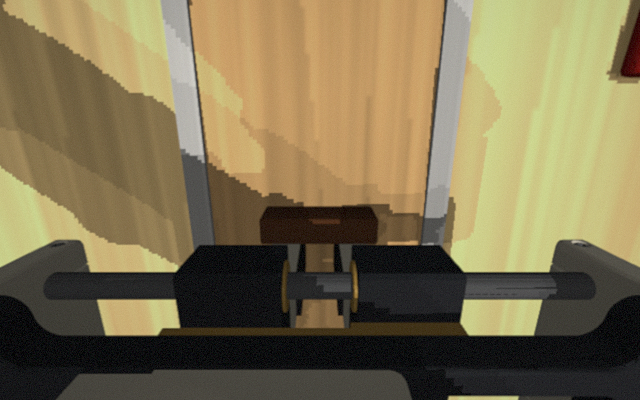

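View pics/s8.png

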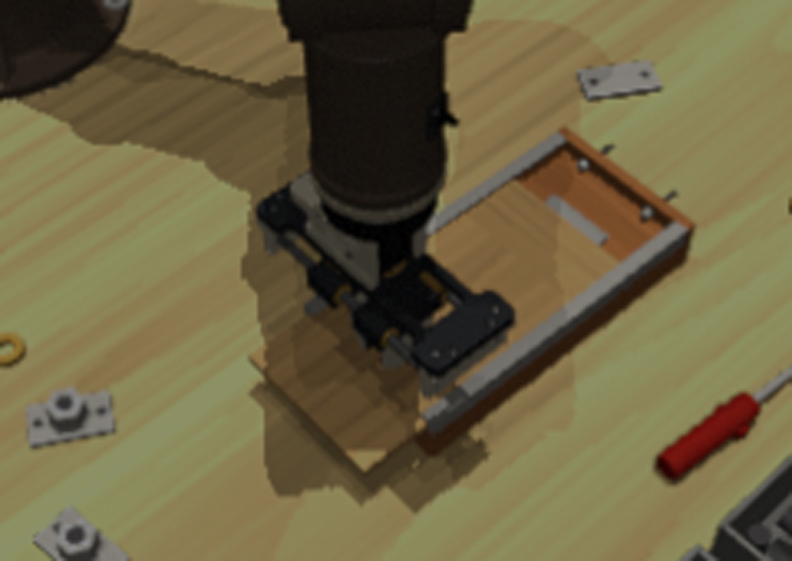

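Run:
```python
from h import *
q=down(np.radians(-1.3))
peak=0
for y in np.arange(-.022,.0161,.002):
    r=manip.line_to(tgt(y),q,v=.02,threshold=15)
    o=manip.get_obs();f=o["force"];print(round(y,4),r,o["position"].round(4),f.round(1))
    peak=min(peak,f[1])
    if r or f[1]<-19: break
    if peak<-7 and f[1]>-4 and y>.004: break
print(o["clock"])
```

```text
-0.022 False [ 0.5699 -0.022   0.0296] [ 1.  -0.9  1.3]
-0.02 False [ 0.5699 -0.0198  0.0295] [ 0.1 -0.1  0.4]
-0.018 False [ 0.57   -0.0181  0.0296] [-0.2 -1.8  1.5]
-0.016 False [ 0.5701 -0.0164  0.0297] [-1.3 -4.   2.2]
-0.014 False [ 0.5701 -0.0148  0.0298] [-0.5 -5.5  2.9]
-0.012 False [ 0.5702 -0.0137  0.0298] [-0.9 -7.5  2.9]
-0.01 False [ 0.5702 -0.0124  0.0298] [  0.3 -10.1   2.2]
-0.008 False [ 0.5703 -0.0099  0.0298] [-1.5 -9.5  3.2]
-0.006 False [ 0.5703 -0.0077  0.0299] [-1.4 -7.3  4.2]
-0.004 False [ 0.5704 -0.0056  0.0299] [-0.7 -8.2  3.9]
-0.002 False [ 0.5705 -0.0036  0.0298] [ 0.4 -7.9  5.1]
0.0 False [ 0.5706 -0.0006  0.0298] [-0.6 -4.6  3.9]
0.002 False [0.5702 0.0032 0.0292] [-0.4 -0.8  0.2]
0.004 False [0.5702 0.0048 0.0293] [ 0.9 -0.6 -0.2]
31.6917
```

Run:
```python
from h import *
q=down(np.radians(-1.3))
r=manip.line_to(tgt(.042),q,v=.012,threshold=4)
o=manip.get_obs();print(r,o["clock"],o["position"].round(4),o["force"].round(1),favg().round(2))
```

```text
True 33.6 [0.5707 0.0277 0.0292] [ 1.2 -0.4  0.8] [ 0.65 -0.2   0.43]
```

Run:
```python
from h import *
q=down(np.radians(-1.3))
y=.0277
for i in range(25):
    y+=.0006
    r=manip.line_to(tgt(y),q,v=.008,threshold=8)
    o=manip.get_obs();f=favg(4);print(round(y,4),r,o["position"].round(4),o["force"].round(1),f.round(1))
    if f[1]<-10.2 or r: break
print(manip.get_obs()["clock"])
```

```text
0.0283 False [0.5707 0.0279 0.0294] [-0.2 -3.4 -1.5] [-0.3 -3.  -1.1]
0.0289 False [0.5707 0.028  0.0295] [-0.4 -4.6 -0.3] [-0.7 -4.4 -0.5]
0.0295 False [0.5708 0.0279 0.0296] [-1.8 -7.1 -1.1] [-1.3 -7.  -0.6]
0.0301 False [0.5708 0.028  0.0296] [-1.  -8.5 -0.1] [-0.9 -8.3 -0.5]
0.0307 False [0.5708 0.028  0.0297] [-0.4 -9.3 -0.7] [-1.1 -9.2 -0.3]
0.0313 False [0.5707 0.028  0.0297] [ -1.7 -11.   -0.7] [ -1.4 -11.1  -0. ]
35.5917
```

Run:
```python
from h import *
q=down(np.radians(-1.3))
for i in range(4):
    manip.pause(.3);print(manip.get_obs()["position"].round(4),favg(3).round(1))
manip.line_to(tgt(.015),q,v=.03)
manip.line_to(tgt(-.005),q,v=.06)
manip.line_to(tgt(-.005,.10),q,v=.12)
manip.movep([.45,-.10,.25],q)
manip.pause(.2)
o=manip.get_obs();print(o["clock"],o["force"])
for n in ("scene","side"):
    s=viewer.get_image(n);np.save(n+"9.npy",s,allow_pickle=True)
    save(n+"9",s["image"])
    x0,y0=(200,110) if n=="scene" else (220,140)
    save(n+"9c",cv2.resize(s["image"][y0:y0+170,x0:x0+240],None,fx=3.3,fy=3.3,interpolation=2))
```

```text
[0.5707 0.028  0.0297] [ -1.2 -11.4   0.4]
[0.5708 0.028  0.0297] [ -1.5 -11.6   0.2]
[0.5708 0.028  0.0297] [ -1.3 -11.6   0.3]
[0.5707 0.028  0.0297] [ -1.2 -11.2   0. ]
39.975 [-0.55269978 -0.14659693  0.16930169]
```

View pics/scene9c.png

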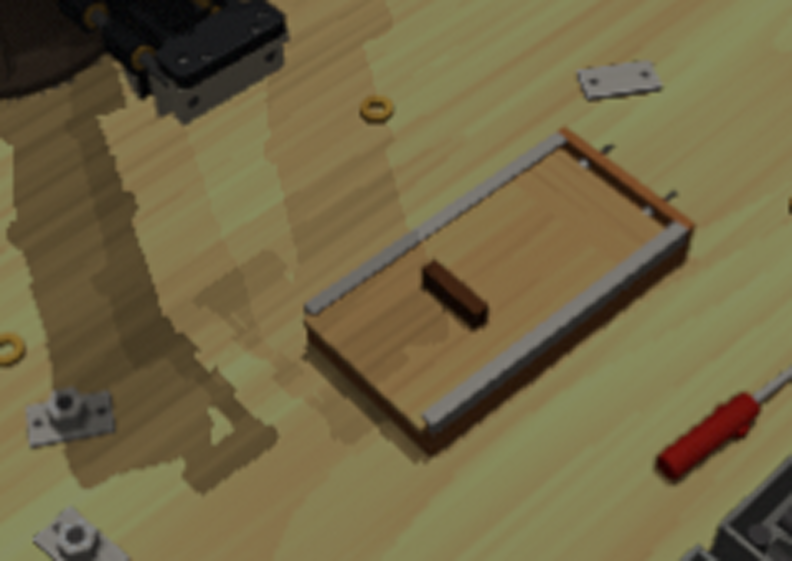

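View pics/side9c.png

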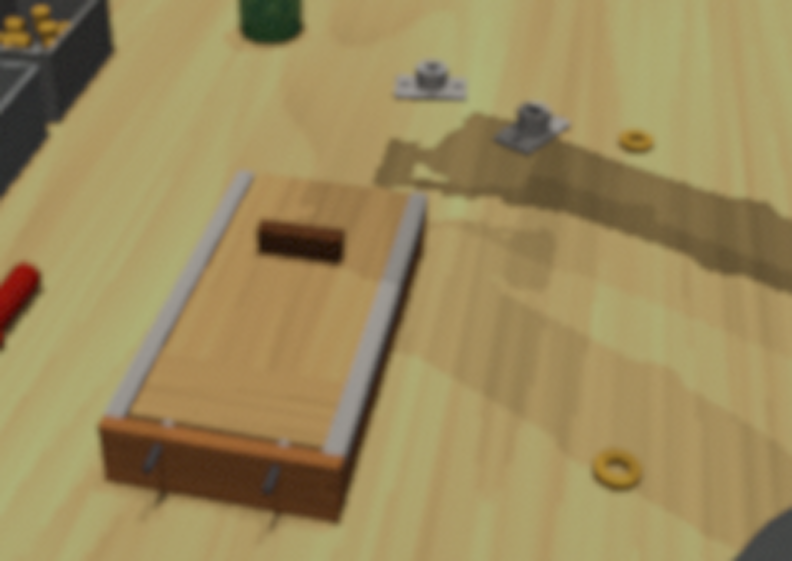

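The lid is shut against both screw heads (scene crop, about (583,163) and (647,210)), and nothing else has moved. Handing in.

```bash
python3 -c "
from plant import manip
manip.finish_job();print(manip.get_obs()['clock'])"
```

```text
the job is handed in; nothing more can be done
the job is handed in; nothing more can be done
```

I set the nut plate flat in the box, nut up, slid the lid home over the ridge, and handed the job in at about 40 s of the 72 s allowed. The hand-in reported no verdict.

- **Nut plate:** I took the one farthest to the robot's right, at about (0.447, -0.363) m. I lowered it slowly until it touched the floor at the expected height, with no drop, and released it. A wrist picture then showed it flat.
- **Missed grasp:** The first grasp closed above the nut. The fingertips stand about 16.5 mm behind the reported TCP, not 19 mm ahead of it as stated. I confirmed this in two camera views and by touching the bench, then used the measured offset, and the second grasp held.
- **Lid:** The ridge gave a peak of about 10 N. I felt the stop with the tool at y = 0.028 m, which puts the screw faces at roughly box y 130 mm, where the picture had them too. I raised the push in 0.6 mm steps and held 11 to 11.6 N for more than a second before backing off. I saw no force reading over 12 N at the stop.
- **Last checks:** The final scene and side pictures showed the lid closed against both screw heads, the arm clear, and the bystanders in view unmoved by eye. The nut plate is hidden under the closed lid, so I last saw it before the lid was pushed shut.

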